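Set the air supply of the floating microscope bench

ROBOT

A 6-joint arm with a two-finger parallel gripper is mounted at the origin on the work surface. World frame = base frame: x ahead of the robot, y to its left, z up, the work surface at z = 0. Lengths are in m, angles in rad, forces in N, time in s.
With the tool pointing down it reaches from about 0.35 to 0.975 m from the base axis. Payload 4.9 kg.
Tool frame: the origin (TCP) lies at the very end of the fingers, on their centre line; the grasp point (between the pads) lies ctrl.hold_point_z behind it (ctrl.hold_point_z is the distance from the TCP to the grasp point, in m); z points along the fingers, y is the line along which they close (so a half turn about z gives the same grasp; the last joint's range is limited). The gripper opens to 85 mm and grips with 20 to 120 N. Pads are 22 mm wide; open, the fingers measure 114 mm over their backs; the gripper's body (76 mm by 85 mm) begins 54 mm behind the grasp point. The pads swing forward as they close: fully open they stand 13 mm farther back than shut.
Start: joints at [1.106, 0.053, 1.613, -0, 1.476, -0.119], TCP at [0.212, 0.588, 0.197] pointing down, gripper open.
Joint ranges: [-3.01, 3.01], [-1.01, 2.22], [0.06, 2.58], [-1.02, 4.17], [0.09, 2.62], [-3.14, 3.14]. Speed limits (rad/s): [2.57, 2.57, 3.14, 3.14, 3.14, 3.14].

INTERFACE

Orientations are given as a rotation vector (axis times angle).
In Python, from station import ctrl gives the robot as it stands. The module is installed in compiled form; this text tells all that it offers.
- The arm moves only by the tool jog_arm, never from a script. Its argument "deltas" is a list of rows, each a list of 3 entries, a list of its own where there are three numbers: the closure, from -1 (fully open) to 1 (shut), then the shift along the world's x, y, z scaled (see below), then the turn, a rotation vector about the world's x, y, z scaled (see below). A call has 1 to 12 rows; each row is the pose to reach, as a shift and turn from the pose commanded when the call began, turning the shorter way round; what a row does not reach only later rows make up. The controller multiplies each number of a shift by 0.4 m and each number of a turn by 180 degrees. A row lasts 1/12 s, in which the tool goes at most 41.7 mm and 7.16 degrees, less where a joint would pass 70% of its speed; a pose out of reach is approached as far as the arm can. A call with a number of a shift or a turn outside -1 to 1 is refused whole. A call with a gripper value outside its range is refused whole. The fingers move at their own pace and stop on an object; "squeeze" is the grip in N (left out, the last holds). Time passes only in rows, so rows that repeat a pose let the fingers close. It gives the time, the measured TCP pose, the force, the opening and the grip force at its end, in the units of the state.
- ctrl.get_obs(): the state, without advancing time (a new reading comes with each control period).
- ctrl.get_image(name): name is "scene" or "top" or "wrist"; returns the picture (480x640x3 uint8, red, green, blue); there is no depth.
- ctrl.get_calibration(name): a dict with "K" (3x3 intrinsics, pixels), "dist_coeffs" ([k1, k2, p1, p2, k3] as OpenCV has them; the pictures are not rectified), "extrinsics" (4x4, takes a point from world to camera coordinates). Camera axes: x right, y down, z forward; pixel columns grow to the right and rows downward; lengths in m; the calibration is good to about 2 mm. A picture is of the moment at which its call begins: read the wrist's pose just before it. get_calibration takes no time and is no camera call; for the wrist camera it gives the pose at the moment of the call.
- ctrl.finish_job(): hands the job in; it is judged then, once.
The state is a dict: "t": time; "q": joint angles; "dq": joint speeds; "effort": joint torques, N m; "tool_pos": TCP position; "tool_rot": TCP orientation; "contact_force": force on the tool from outside, world axes, zero at the start; "wrist_torque": the same for the moment, N m; "opening": finger opening in m; "grip_force": force on a finger pad.
Only numpy, scipy, OpenCV 4.12 (cv2) and the standard library are available. Lean on these libraries where they do the work, as an engineer would, in place of code of your own. Each camera call takes 0.05 s, during which the arm holds its last target. There are 200 camera calls.

TASK

Get the air supply of the vibration-isolated bench ready. With the red valve lever still closed, push the blue regulator collar round by its lug until its pointer clicks in at 6 on the number plate; then swing the red lever half way open, centred over the green mark, and never much wider. Leave the keypad, mouse, slide box and oil jar where they are.

Things in the scene. Friction and masses are not known exactly. Their poses are not given: they have to be found in the camera images.
- regulator: Air regulator fixed to the bench, left or right of the valve, yaw varies. Origin: on the bench, on the collar's axis; z up. Base 110 x 110 x 8 mm, block 66 x 66 mm, round black number plate 166 mm across, top at z 68 mm. White digits 1 to 8, 71 mm off the axis, at azimuths (from its x axis, counter-clockwise) 105, 75, 45, 15, -15, -45, -75, -105 degrees: they rise clockwise from above.
- number6 (a point): The digit 6 on the regulator's plate: 71 mm from the collar's axis at azimuth -45 degrees, 69 mm over the bench.
- collar (a joint): Turning angle (rad) of the regulator's blue knurled collar: 0 at number 1, growing clockwise from above, pi/6 per number (6 is 2.618); starts between 1 and 4. It snaps into the nearest number by itself; 0.2 N m takes it over the ridge half way between two numbers. 60 mm diameter, z 69 to 105 mm over the bench, brass nut to z 111 mm.
- collar_lug (a point): Middle of the collar's straight radial lug, which is also its pointer (white line on top): 50 mm from the axis, 88 mm over the bench; x axis outwards along the lug. The lug is 12 mm thick, reaches from 30 to 62 mm off the axis and from z 78 to 98 mm.
- valve: Quarter-turn ball valve fixed to the bench, left or right of the regulator, yaw varies. Origin: on the bench, on the lever's axis; z up. Base 90 x 110 mm, brass body along its y, above it a round grey plate 160 mm across, top at z 66 mm, with 24 mm wide radial marks at azimuths 180 (white, closed), 135 (green, half open) and 90 degrees (white, fully open).
- green_mark (a point): Middle of the green half-open mark on the valve's plate, 54 mm from the lever's axis at azimuth 135 degrees, 67 mm over the bench.
- lever (a joint): Angle (rad) of the valve's lever about the vertical through the valve's origin: 0 closed (lever to the valve's -x), growing clockwise from above; 0.785 half open (over the green mark), 1.571 fully open, stops at both ends; starts at 0 to 0.15. It stays where it is left (friction 0.12 N m).
- lever_grip (a point): Middle of the lever's red grip, 90 mm from the lever's axis, 79 mm over the bench; x axis outwards along the lever. The grip is 16 mm wide, 75 mm long (50 to 125 mm off the axis), from z 70 to 88 mm.
- keypad: Bystander: white control keypad, 100 x 150 x 25 mm, loose. Origin under its centre.
- mouse: Bystander: black computer mouse, 110 x 62 x 24 mm, loose. Origin under its centre.
- slidebox: Bystander: green slide box with white lid, 92 x 72 x 34 mm, loose. Origin under its centre.
- oil: Bystander: amber immersion oil jar with black cap, 40 mm diameter, 65 mm high, loose. Origin under its centre.
Mind the look-alikes: they are no part of the job. Of the things that look like the regulator, the smaller one is meant. What is shaped like the valve but turquoise is not meant.

How it is judged:
By the outcome, as a careful person would: the job done as asked, in the order asked, and still so for the second after the job is handed in, with the robot touching nothing.
It also fails if it takes over 54 s, if anything falls off the work surface, if the arm or the gripper's body presses on something with over 40 N, if the wrist force passes 120 N, or if a joint passes its speed limit or range.

## Working session

There is one attempt and no reset: what is moved stays moved. The work goes in short steps, Python scripts to look and compute and a tool call to move; the robot and the scene stay as the last step left them, time stands still between calls to the robot, and variables do not carry over. Pictures are saved under pics/ and viewed, at most 10 in all, crops included, and the job is handed in when it is done.

Besides the shell and the picture viewer there is one more tool, called after "Emit:" as a command line: name --argument value ..., lists and objects as JSON in quotes. jog_arm: Moves the arm, as the interface text tells. Its arguments: {"type":"object","properties":{"deltas":{"type":"array","items":{"type":"array"}},"squeeze":{"type":"number"}},"required":["deltas"]}

```bash
mkdir -p pics; cat > h.py <<'E'
import numpy as np, cv2
from station import ctrl
def snap(n,f):
    im=ctrl.get_image(n); cv2.imwrite('pics/'+f,im[:,:,::-1]); return im
def cast(n,uv,z):
    c=ctrl.get_calibration(n);K=np.array(c['K']);E=np.array(c['extrinsics'])
    p=cv2.undistortPoints(np.array(uv,float).reshape(-1,1,2),K,np.array(c['dist_coeffs'],float)).reshape(-1,2)
    d=np.c_[p,np.ones(len(p))]@E[:3,:3]; o=-E[:3,:3].T@E[:3,3]
    z=np.broadcast_to(np.asarray(z,float),len(p))
    return o+d*((z-o[2])/d[:,2])[:,None]
def proj(n,P):
    c=ctrl.get_calibration(n);E=np.array(c['extrinsics'])
    return cv2.projectPoints(np.array(P,float).reshape(-1,3),cv2.Rodrigues(E[:3,:3])[0],E[:3,3],np.array(c['K']),np.array(c['dist_coeffs'],float))[0].reshape(-1,2)
E
python3 - <<'E'
from h import *
o=ctrl.get_obs();print(o['t'],o['tool_pos'],o['tool_rot'],ctrl.hold_point_z)
snap('top','top0.png');snap('scene','scene0.png')
for n in('top','scene'):
    c=ctrl.get_calibration(n);print(np.round(c['extrinsics'],3).tolist(),np.array(c['K'])[0,0])
E
```

```text
0.0 [0.2115305  0.58738665 0.19527304] [-5.40397921e-01 -3.09417460e+00  3.06299863e-03] 0.0187
[[0.009, -1.0, 0.016, 0.013], [-0.981, -0.012, -0.193, 0.54], [0.193, -0.014, -0.981, 1.205], [0.0, 0.0, 0.0, 1.0]] 465.9068295665098
[[-0.569, 0.822, 0.003, 0.297], [0.69, 0.48, -0.543, -0.343], [-0.448, -0.307, -0.84, 1.526], [0.0, 0.0, 0.0, 1.0]] 556.4966167794162
```

View pics/top0.png

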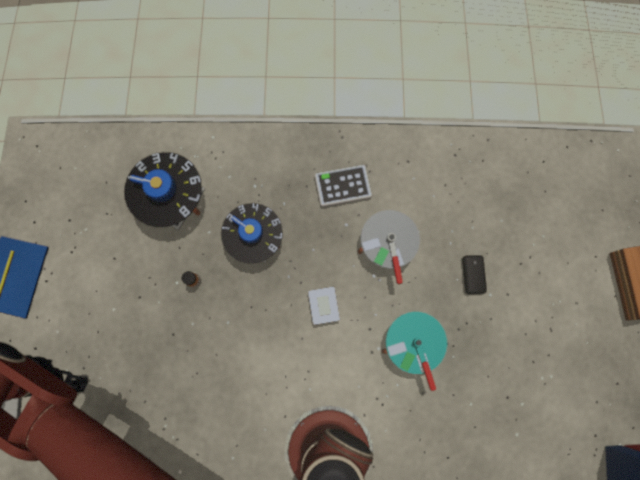

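View pics/scene0.png

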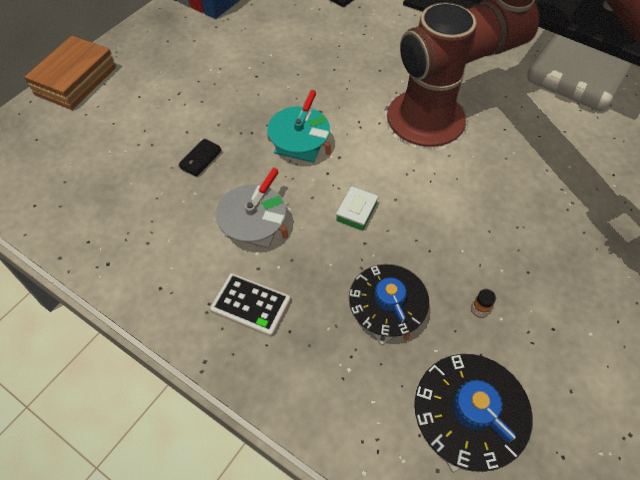

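Look-alikes in the top view: regulators are large at (157,182) and small at (250,230), and the small one is meant. Valves are grey at (390,240) and turquoise at (417,343), and the grey one is meant. The collar pointer looks to be at 2. Next I'll measure these and check them in a close crop.

```bash
cat > m.py <<'E'
from h import *
def masks(im):
    h=cv2.cvtColor(im,cv2.COLOR_RGB2HSV);H,S,V=[h[:,:,i].astype(int) for i in range(3)]
    return dict(blue=(H>100)&(H<125)&(S>120)&(V>60),red=((H<6)|(H>174))&(S>150)&(V>90),
      gold=(H>12)&(H<28)&(S>90)&(V>110),green=(H>45)&(H<75)&(S>110),white=(S<60)&(V>150),black=(V<50))
def near(n,m,c,r,z):
    vu=np.argwhere(m);uv=vu[:,::-1]
    P=cast(n,uv,z);k=np.hypot(*(P[:,:2]-c).T)<r
    return P[k]
E
python3 - <<'E'
from m import *
im=snap('top','t1.png');M=masks(im)
g=cast('top',[(250,230)],.111)[0,:2]; v=cast('top',[(390,240)],.067)[0,:2]
c=near('top',M['gold'],g,.03,.111).mean(0)[:2]
w=near('top',M['white'],c,.09,.069);d=w[:,:2]-c;r=np.hypot(*d.T)
dig=d[(r>.058)&(r<.085)]; y=np.arctan2(*dig.sum(0)[::-1])
l=near('top',M['blue']|M['white'],c,.065,.098);d2=l[:,:2]-c;r2=np.hypot(*d2.T);lg=d2[(r2>.040)&(r2<.063)]
a=np.arctan2(*lg.mean(0)[::-1])
print('reg',g,c,'yaw',np.degrees(y),'lug az',np.degrees(a),'rel',np.degrees(a-y),len(dig),len(lg))
# valve: grey plate via low-sat mask
h=cv2.cvtColor(im,cv2.COLOR_RGB2HSV)
R=near('top',M['red'],v,.16,.088); G=near('top',M['green'],v,.09,.067); W=near('top',M['white'],v,.09,.067)
for n,p in(('red',R),('green',G),('white',W)): print(n,len(p),p.mean(0))
bx=im[190:290,210:420]; cv2.imwrite('pics/c1.png',cv2.resize(im[195:300,215:425],None,fx=3.8,fy=3.8,interpolation=cv2.INTER_CUBIC)[:,:,::-1])
E
```

```text
reg [0.56519452 0.20655334] [0.56566091 0.21240337] yaw 42.632612253400026 lug az 51.913815249099855 rel 9.281202995699832 3 10
red 118 [ 0.46786567 -0.17627211  0.088     ]
green 11 [ 0.50556073 -0.13680709  0.067     ]
white 317 [ 0.53255615 -0.14362059  0.067     ]
```

View pics/c1.png

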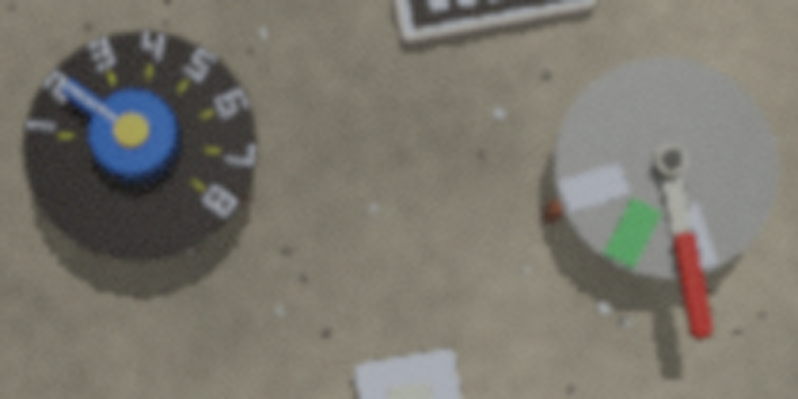

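The crop confirms the small regulator: nut at (130,129), lug pointing at 2 with its tip at (66,88), and 6 at (231,103). It also confirms the grey valve: plate centre at about (667,167), green mark at (634,233), grip from (684,240) to (703,332).

```bash
python3 - <<'E'
from h import *
C=lambda L:[((x+.5)/3.8-.5+215,(y+.5)/3.8-.5+195) for x,y in L]
D=cast('top',C([(40,126),(62,90),(102,55),(153,45),(200,65),(231,103),(242,155),(219,200)]),.069)[:,:2]
az=np.radians([105,75,45,15,-15,-45,-75,-105])
n=cast('top',C([(130,129)]),.111)[0,:2]
# rigid fit of digits
A=[];b=[]
for p,a in zip(D,az):
    A+=[[1,0,.071*np.cos(a),-.071*np.sin(a)],[0,1,.071*np.sin(a),.071*np.cos(a)]];b+=list(p)
s=np.linalg.lstsq(A,b,rcond=None)[0];print('fit',s[:2],'scale',np.hypot(*s[2:]),'yaw',np.degrees(np.arctan2(s[3],s[2])),'nut',n)
t=cast('top',C([(66,88)]),.098)[0,:2];print('tip',t,np.hypot(*(t-n)),np.degrees(np.arctan2(*(t-n)[::-1])))
P=cast('top',C([(554,167),(779,167),(667,57),(667,277)]),.066)[:,:2];print('plate',P,P.mean(0))
v=P.mean(0)
g,w=cast('top',C([(634,233),(594,187)]),.067)[:,:2];r=cast('top',C([(684,240),(703,332)]),.088)[:,:2]
for q in(g,w,*r):print(q,np.hypot(*(q-v)),np.degrees(np.arctan2(*(q-v)[::-1])))
print('hub',cast('top',C([(671,158)]*2),[.088,.095]))
for nm,f in(('keypad',(343,186)),('slide',(323,306)),('oil',(189,279)),('mouse',(475,275))):print(nm,cast('top',[f],.03)[0,:2])
o=ctrl.get_obs();print(cv2.Rodrigues(o['tool_rot'])[0].round(3).tolist())
E
```

```text
fit [0.56901845 0.20868959] scale 0.9924798896031836 yaw -20.718061117769583 nut [0.56893021 0.20970259]
tip [0.6005458  0.25717389] 0.05703568922617308 56.336627909648364
plate [[ 0.55547238 -0.08351856]
 [ 0.5574548  -0.243678  ]
 [ 0.63702852 -0.16535077]
 [ 0.47788369 -0.16217561]] [ 0.55695985 -0.16368073]
[ 0.50866186 -0.13932898] 0.05408977789836442 153.2428464717427
[ 0.54121491 -0.11155435] 0.0544523922263696 106.8071117396485
[ 0.5004983  -0.17086536] 0.05691682824161097 -172.74818937300404
[ 0.43692078 -0.18264479] 0.12152783367479567 -171.02247630073498
hub [[ 0.5582148  -0.16300308  0.088     ]
 [ 0.55668937 -0.16183782  0.095     ]]
keypad [ 0.71431023 -0.03896965]
slide [0.37703584 0.01472959]
oil [0.44540473 0.37927088]
mouse [ 0.46456603 -0.40320434]
[[-0.941, 0.339, -0.001], [0.339, 0.941, -0.001], [0.0, -0.002, -1.0]]
```

Emit:
jog_arm --deltas '[[0.45,[0.32,-0.28,0.0],[0,0,0.15]],[0.45,[0.64,-0.56,0.0],[0,0,0.3]],[0.45,[0.967,-0.845,0.0],[0,0,0.411]],[0.45,[0.967,-0.845,0.0],[0,0,0.411]],[0.45,[0.967,-0.845,0.0],[0,0,0.411]],[0.45,[0.967,-0.845,0.0],[0,0,0.411]],[0.45,[0.967,-0.845,0.0],[0,0,0.411]],[0.45,[0.967,-0.845,0.0],[0,0,0.411]],[0.45,[0.967,-0.845,0.0],[0,0,0.411]],[0.45,[0.967,-0.845,0.0],[0,0,0.411]],[0.45,[0.967,-0.845,0.0],[0,0,0.411]],[0.45,[0.967,-0.845,0.0],[0,0,0.411]]]'

```text
t: 1.15
tool_pos: [0.5717, 0.273, 0.1961]
tool_rot: [1.435, -2.794, -0.0]
contact_force: [-0.6, 0.8, 0.3]
opening: 0.0233
grip_force: 0.0
```

Emit:
jog_arm --deltas '[[0.45,[0,0,0],[0,0,0]],[0.45,[0,0,0],[0,0,0]],[0.45,[0,0,0],[0,0,0]]]'

```text
t: 1.4
tool_pos: [0.5702, 0.2746, 0.196]
tool_rot: [1.429, -2.797, -0.001]
contact_force: [0.2, 0.1, -0.6]
opening: 0.0233
grip_force: 0.0
```

```bash
python3 - <<'E'
from h import *
snap('wrist','w0.png');o=ctrl.get_obs();print(o['tool_pos'],o['tool_rot'],o['opening'],o['t'])
E
```

```text
[0.56981238 0.27520844 0.19610775] [ 1.43087709e+00 -2.79591665e+00 -9.49075830e-04] 0.023278526148702704 1.45
```

View pics/w0.png

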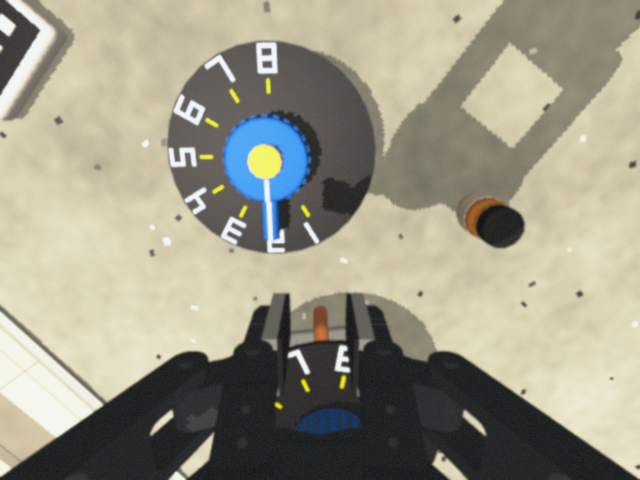

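The wrist view shows the regulator close up: nut at (264,161), lug tip at (270,240) on 2, and 6 at (189,110). I'll refine the axis and yaw from this picture.

```bash
python3 - <<'E'
from m import *
im=cv2.imread('pics/w0.png')[:,:,::-1].copy();M=masks(im)
c=near('wrist',M['gold'],np.array([.569,.2095]),.015,.111).mean(0)[:2]
D=cast('wrist',[(311,233),(276,241),(232,231),(196,201),(183,157),(189,110),(221,68),(266,58)],.069)[:,:2]
az=np.radians([105,75,45,15,-15,-45,-75,-105]);A=[];b=[]
for p,a in zip(D,az):
    A+=[[1,0,.071*np.cos(a),-.071*np.sin(a)],[0,1,.071*np.sin(a),.071*np.cos(a)]];b+=list(p)
s=np.linalg.lstsq(A,b,rcond=None)[0];print('fit',s[:2],np.hypot(*s[2:]),np.degrees(np.arctan2(s[3],s[2])),'nut',c)
l=cast('wrist',[(270,240)],.098)[0,:2];print(l,np.hypot(*(l-c)),np.degrees(np.arctan2(*(l-c)[::-1])))
E
```

```text
fit [0.5712959  0.21362824] 1.0049183880491075 -21.207389657041293 nut [0.56020267 0.21563496]
[0.60609807 0.26286775] 0.0658583710748651 45.822754709827656
```

```bash
python3 - <<'E'
from h import *
print(cast('wrist',[(264,161),(267,158),(270,240)],[.111,.105,.098]))
P=cast('wrist',[(168,147),(376,147),(272,41),(272,253)],.068);print(P,P.mean(0))
c=ctrl.get_calibration('wrist');E=np.array(c['extrinsics']);print((-E[:3,:3].T@E[:3,3]),E[2,:3])
E
```

```text
[[0.57023656 0.21282213 0.111     ]
 [0.5682912  0.21245789 0.105     ]
 [0.60609807 0.26286775 0.098     ]]
[[0.63280341 0.15997931 0.068     ]
 [0.4988879  0.25647861 0.068     ]
 [0.51945453 0.14865118 0.068     ]
 [0.62094627 0.27884457 0.068     ]] [0.56802303 0.21098842 0.068     ]
[0.52394037 0.2113329  0.37361958] [ 0.1790997   0.25037317 -0.95143921]
```

Emit:
jog_arm --deltas '[[0.45,[0.0725,-0.058,0],[0,0,0]],[0.45,[0.0725,-0.058,0],[0,0,0]],[0.45,[0.0725,-0.058,0],[0,0,0]],[0.45,[0.0725,-0.058,-0.04],[0,0,0]],[0.45,[0.0725,-0.058,-0.08],[0,0,0]],[0.45,[0.0725,-0.058,-0.12],[0,0,0]],[0.45,[0.0725,-0.058,-0.16],[0,0,0]],[0.45,[0.0725,-0.058,-0.2],[0,0,0]],[0.45,[0.0725,-0.058,-0.2],[0,0,0]],[0.45,[0.0725,-0.058,-0.2],[0,0,0]]]'

```text
t: 2.28
tool_pos: [0.5979, 0.2523, 0.1155]
tool_rot: [1.432, -2.794, -0.001]
contact_force: [-0.4, 0.4, 0.0]
opening: 0.0232
grip_force: 0.0
```

```bash
python3 - <<'E'
from h import *
im=snap('wrist','w1.png');o=ctrl.get_obs();print(o['tool_pos'],o['contact_force'])
print(proj('wrist',[o['tool_pos']]))
E
```

```text
[0.59902578 0.25240607 0.11702685] [ 0.14014654 -0.7850698   0.12427883]
[[317.48770262 278.28629365]]
```

View pics/w1.png

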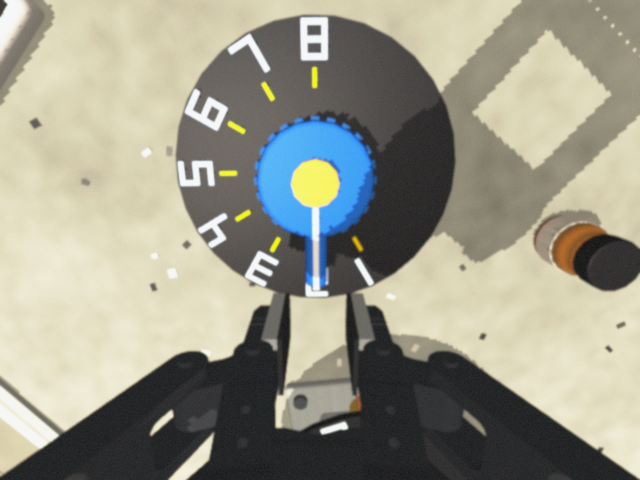

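Lug is centred between the fingers (nut (315,183), tip (316,290)). I'll descend and compute the arc offsets.

Emit:
jog_arm --deltas '[[0.45,[0,0,-0.03],[0,0,0]],[0.45,[0,0,-0.06],[0,0,0]],[0.45,[0,0,-0.085],[0,0,0]],[0.45,[0,0,-0.102],[0,0,0]],[0.45,[0,0,-0.102],[0,0,0]],[0.45,[0,0,-0.102],[0,0,0]]]'

```text
t: 2.83
tool_pos: [0.5991, 0.2511, 0.0746]
tool_rot: [1.429, -2.796, -0.001]
contact_force: [0.6, -0.5, 0.6]
opening: 0.0236
grip_force: 0.0
```

```bash
python3 - <<'E'
from h import *
o=ctrl.get_obs();print(o['tool_pos'],o['contact_force'])
for a0 in(54,9,-36):
    e=lambda a:np.array([np.cos(np.radians(a)),np.sin(np.radians(a))])
    for a in np.arange(a0-5,a0-46,-5):
        if a>=-67: print(a,np.round(.05*(e(a)-e(a0))/.4,4),round((a-a0)/180,4))
E
```

```text
[0.59909313 0.25112178 0.07458154] [ 0.64586251 -0.48474801  0.5559419 ]
49 [ 0.0085 -0.0068] -0.0278
44 [ 0.0164 -0.0143] -0.0556
39 [ 0.0237 -0.0225] -0.0833
34 [ 0.0302 -0.0312] -0.1111
29 [ 0.0359 -0.0405] -0.1389
24 [ 0.0407 -0.0503] -0.1667
19 [ 0.0447 -0.0604] -0.1944
14 [ 0.0478 -0.0709] -0.2222
9 [ 0.05   -0.0816] -0.25
4 [ 0.0012 -0.0108] -0.0278
-1 [ 0.0015 -0.0217] -0.0556
-6 [ 0.0009 -0.0326] -0.0833
-11 [-0.0008 -0.0434] -0.1111
-16 [-0.0033 -0.054 ] -0.1389
-21 [-0.0068 -0.0644] -0.1667
-26 [-0.0111 -0.0744] -0.1944
-31 [-0.0163 -0.0839] -0.2222
-36 [-0.0223 -0.093 ] -0.25
-41 [-0.0068 -0.0085] -0.0278
-46 [-0.0143 -0.0164] -0.0556
-51 [-0.0225 -0.0237] -0.0833
-56 [-0.0312 -0.0302] -0.1111
-61 [-0.0405 -0.0359] -0.1389
-66 [-0.0503 -0.0407] -0.1667
```

Emit:
jog_arm --deltas '[[0.45,[0.0085,-0.007,0],[0,0,-0.028]],[0.45,[0.0165,-0.0145,0],[0,0,-0.0555]],[0.45,[0.0235,-0.0225,0],[0,0,-0.083]],[0.45,[0.03,-0.031,0],[0,0,-0.111]],[0.45,[0.036,-0.0405,0],[0,0,-0.139]],[0.45,[0.0405,-0.0505,0],[0,0,-0.1665]],[0.45,[0.0445,-0.0605,0],[0,0,-0.1945]],[0.45,[0.048,-0.071,0],[0,0,-0.222]],[0.45,[0.05,-0.0815,0],[0,0,-0.25]],[0.45,[0.05,-0.0815,0],[0,0,-0.25]]]'

```text
t: 3.67
tool_pos: [0.6205, 0.2182, 0.0765]
tool_rot: [-0.247, 3.13, -0.0]
contact_force: [-0.2, 0.2, -0.4]
opening: 0.0235
grip_force: 0.0
```

Emit:
jog_arm --deltas '[[0.45,[0.001,-0.011,0],[0,0,-0.028]],[0.45,[0.0015,-0.0215,0],[0,0,-0.0555]],[0.45,[0.001,-0.0325,0],[0,0,-0.083]],[0.45,[-0.001,-0.0435,0],[0,0,-0.111]],[0.45,[-0.0035,-0.054,0],[0,0,-0.139]],[0.45,[-0.007,-0.0645,0],[0,0,-0.1665]],[0.45,[-0.011,-0.0745,0],[0,0,-0.1945]],[0.45,[-0.0165,-0.084,0],[0,0,-0.222]],[0.45,[-0.0225,-0.093,0],[0,0,-0.25]],[0.45,[-0.0225,-0.093,0],[0,0,-0.25]]]'

```text
t: 4.5
tool_pos: [0.6107, 0.1813, 0.0762]
tool_rot: [0.966, 2.989, 0.0]
contact_force: [0.2, 0.1, -0.4]
opening: 0.0235
grip_force: 0.0
```

Emit:
jog_arm --deltas '[[0.45,[-0.007,-0.0085,0],[0,0,-0.028]],[0.45,[-0.0145,-0.0165,0],[0,0,-0.0555]],[0.45,[-0.0225,-0.0235,0],[0,0,-0.083]],[0.45,[-0.031,-0.03,0],[0,0,-0.111]],[0.45,[-0.0405,-0.036,0],[0,0,-0.139]],[0.45,[-0.0505,-0.0405,0],[0,0,-0.1665]],[0.45,[-0.0505,-0.0405,0],[0,0,-0.1665]],[0.45,[-0.0505,-0.0405,0],[0,0,-0.1665]],[0.45,[-0.0505,-0.0405,0],[0,0,-0.1665]]]'

```text
t: 5.25
tool_pos: [0.5909, 0.1656, 0.076]
tool_rot: [1.702, 2.64, 0.001]
contact_force: [0.1, 0.9, -0.2]
opening: 0.0232
grip_force: 0.0
```

Emit:
jog_arm --deltas '[[0.45,[0,0,0.04],[0,0,0]],[0.45,[0,0,0.1],[0,0,0]],[0.45,[0,0,0.18],[0,0,0]],[0.45,[0,0,0.26],[0,0,0]],[0.45,[0,0,0.26],[0,0,0]],[0.45,[0,0,0.26],[0,0,0]],[0.45,[0,0,0.26],[0,0,0]]]'

```text
t: 5.83
tool_pos: [0.5905, 0.1655, 0.1795]
tool_rot: [-1.704, -2.639, 0.0]
contact_force: [-0.3, 0.9, -0.2]
opening: 0.0238
grip_force: 0.0
```

```bash
python3 - <<'E'
from h import *
im=snap('wrist','w2.png');t=snap('top','t2.png');o=ctrl.get_obs();print(o['t'],o['tool_pos'],o['contact_force'])
a=cv2.resize(im,(400,300));b=cv2.resize(t[195:300,215:425],(600,300),interpolation=cv2.INTER_CUBIC)
cv2.imwrite('pics/c2.png',np.vstack([cv2.resize(im,(400,300)),cv2.resize(t[195:300,215:425],(400,200),interpolation=cv2.INTER_CUBIC)])[:,:,::-1])
E
```

```text
5.9333 [0.58947818 0.1652752  0.17767272] [ 0.13861192 -0.69008681 -0.07865793]
```

View pics/c2.png

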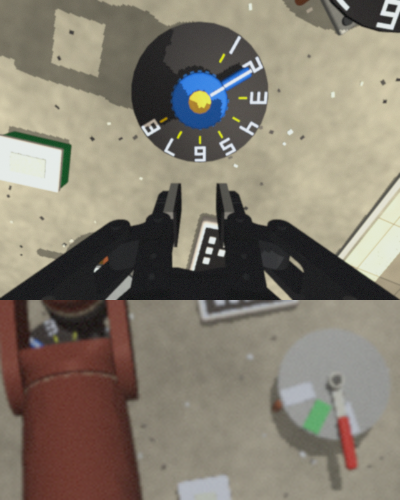

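The lug is still on 2, so the fingers passed over it without engaging. I'll check where the fingertips really are relative to the TCP.

```bash
python3 - <<'E'
from h import *
o=ctrl.get_obs();R=cv2.Rodrigues(o['tool_rot'])[0];p=o['tool_pos']
for dz in(0,-.005,-.01,-.015,-.02,-.03):
    print(dz,proj('wrist',[p+R@[dx,.012*s,dz] for s in(-1,1) for dx in(-.011,0,.011)]).round().tolist())
E
python3 - <<'E'
import cv2
a=cv2.imread('pics/w2.png')[250:400,220:420];cv2.imwrite('pics/c3.png',cv2.resize(a,None,fx=4,fy=4))
E
```

```text
0 [[294.0, 298.0], [294.0, 279.0], [294.0, 259.0], [340.0, 298.0], [341.0, 279.0], [341.0, 259.0]]
-0.005 [[294.0, 303.0], [293.0, 283.0], [293.0, 263.0], [341.0, 303.0], [341.0, 283.0], [342.0, 263.0]]
-0.01 [[293.0, 308.0], [293.0, 287.0], [292.0, 267.0], [341.0, 308.0], [342.0, 287.0], [342.0, 267.0]]
-0.015 [[293.0, 313.0], [292.0, 292.0], [292.0, 271.0], [342.0, 313.0], [342.0, 292.0], [343.0, 271.0]]
-0.02 [[292.0, 318.0], [291.0, 297.0], [291.0, 275.0], [343.0, 318.0], [343.0, 297.0], [344.0, 275.0]]
-0.03 [[290.0, 329.0], [290.0, 307.0], [289.0, 284.0], [344.0, 329.0], [345.0, 307.0], [345.0, 284.0]]
```

View pics/c3.png

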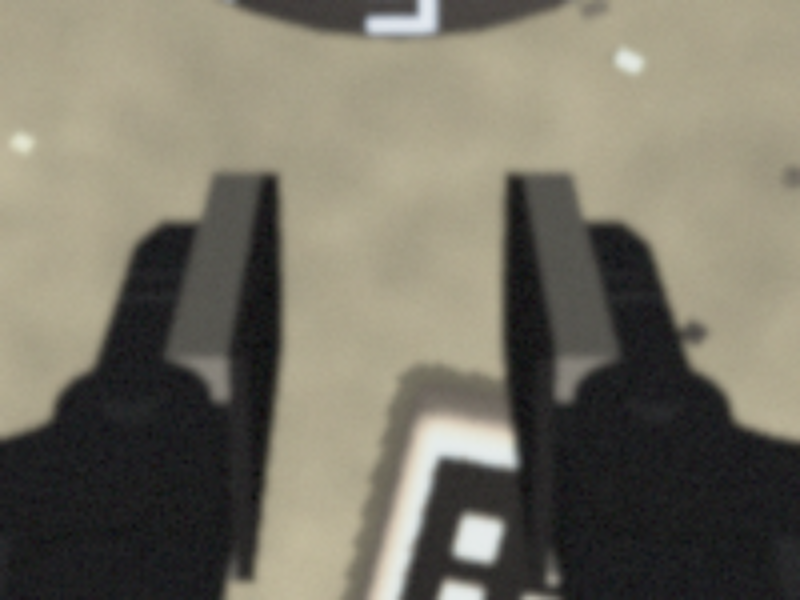

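```bash
python3 - <<'E'
from h import *
im=ctrl.get_image('scene').copy();o=ctrl.get_obs();R=cv2.Rodrigues(o['tool_rot'])[0];p=o['tool_pos']
u=proj('scene',[p,p+R@[0,0,-.03],p+R@[0,0,-.0187]]);print(u.round(1).tolist())
x,y=u[0].astype(int);c=im[y-110:y+40,x-100:x+100]
c=cv2.resize(c,None,fx=4,fy=4,interpolation=cv2.INTER_CUBIC)
for q in u: cv2.circle(c,tuple(((q-[x-100,y-110])*4).astype(int).tolist()),3,(255,0,255),-1)
cv2.imwrite('pics/c4.png',c[:,:,::-1])
E
```

```text
[[369.1, 266.2], [370.4, 258.1], [369.9, 261.2]]
```

View pics/c4.png

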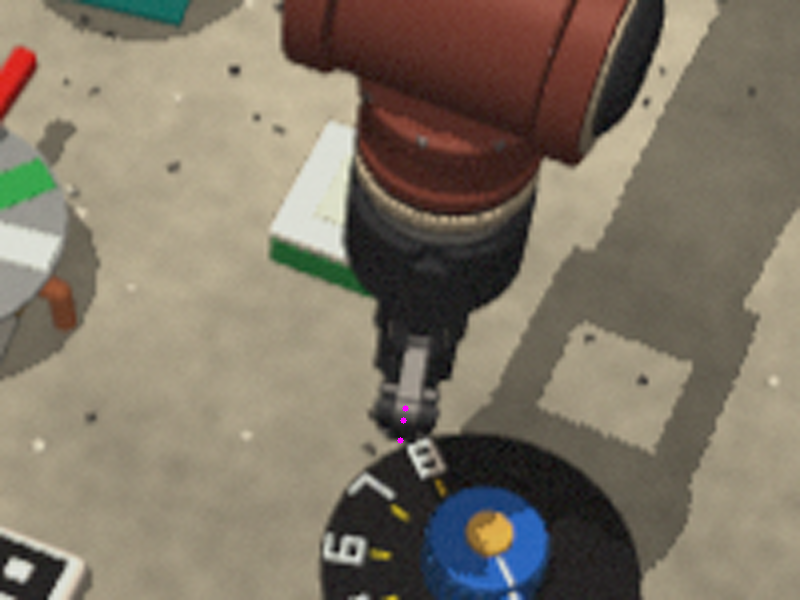

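The scene view can't separate the two cases, because the near finger sits lower in the picture. The wrist view suggests the tips end about 30 mm behind the reported TCP at this opening. I'll settle it with a gentle touch on the bare plate here.

Emit:
jog_arm --deltas '[[0.45,[0,0,-0.07],[0,0,0]],[0.45,[0,0,-0.14],[0,0,0]],[0.45,[0,0,-0.2],[0,0,0]],[0.45,[0,0,-0.25],[0,0,0]],[0.45,[0,0,-0.25],[0,0,0]],[0.45,[0,0,-0.255],[0,0,0]],[0.45,[0,0,-0.26],[0,0,0]],[0.45,[0,0,-0.265],[0,0,0]],[0.45,[0,0,-0.27],[0,0,0]],[0.45,[0,0,-0.275],[0,0,0]],[0.45,[0,0,-0.275],[0,0,0]]]'

```text
t: 6.9
tool_pos: [0.5907, 0.1654, 0.07]
tool_rot: [1.706, 2.637, 0.001]
contact_force: [0.3, -0.2, 0.1]
opening: 0.0235
grip_force: 0.0
```

Emit:
jog_arm --deltas '[[0.45,[0,0,-0.005],[0,0,0]],[0.45,[0,0,-0.01],[0,0,0]],[0.45,[0,0,-0.015],[0,0,0]],[0.45,[0,0,-0.02],[0,0,0]],[0.45,[0,0,-0.02],[0,0,0]]]'

```text
t: 7.32
tool_pos: [0.59, 0.1653, 0.061]
tool_rot: [-1.706, -2.637, 0.001]
contact_force: [0.3, 0.8, -0.4]
opening: 0.0233
grip_force: 0.0
```

```bash
python3 - <<'E'
from h import *
im=snap('wrist','w3.png');o=ctrl.get_obs();print(o['t'],o['tool_pos'],o['contact_force'])
E
```

```text
7.3667 [0.59013449 0.16527938 0.06118998] [-0.04490894 -0.32293154  0.03433012]
```

View pics/w3.png

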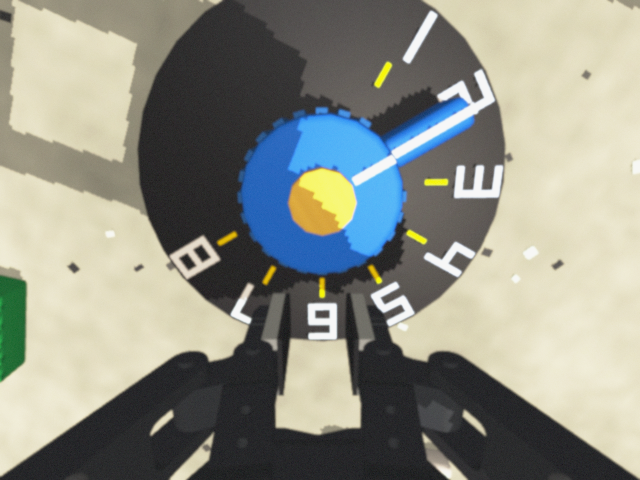

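The picture shows 6 centred between the pads at (322,320) and the tips still above the plate, with the lug untouched on 2. So the tips do sit well behind the TCP. I'll keep probing down gently.

Emit:
jog_arm --deltas '[[0.45,[0,0,-0.01],[0,0,0]],[0.45,[0,0,-0.02],[0,0,0]],[0.45,[0,0,-0.03],[0,0,0]],[0.45,[0,0,-0.035],[0,0,0]],[0.45,[0,0,-0.035],[0,0,0]]]'

```text
t: 7.78
tool_pos: [0.5898, 0.1652, 0.0466]
tool_rot: [-1.706, -2.637, 0.002]
contact_force: [-0.4, 0.3, 0.5]
opening: 0.0236
grip_force: 0.0
```

Emit:
jog_arm --deltas '[[0.45,[0,0,-0.005],[0,0,0]],[0.45,[0,0,-0.01],[0,0,0]],[0.45,[0,0,-0.01],[0,0,0]],[0.45,[0,0,-0.01],[0,0,0]]]'

```text
t: 8.12
tool_pos: [0.5904, 0.1653, 0.0436]
tool_rot: [-1.706, -2.638, 0.0]
contact_force: [-1.2, -0.3, 0.4]
opening: 0.0235
grip_force: 0.0
```

Emit:
jog_arm --deltas '[[0.45,[0,0,-0.005],[0,0,0]],[0.45,[0,0,-0.01],[0,0,0]],[0.45,[0,0,-0.01],[0,0,0]]]'

```text
t: 8.37
tool_pos: [0.5902, 0.1653, 0.0392]
tool_rot: [-1.706, -2.637, 0.001]
contact_force: [0.2, -0.0, 0.8]
opening: 0.0243
grip_force: 0.0
```

Emit:
jog_arm --deltas '[[0.45,[0,0,-0.005],[0,0,0]],[0.45,[0,0,-0.008],[0,0,0]],[0.45,[0,0,-0.008],[0,0,0]]]'

```text
t: 8.62
tool_pos: [0.5902, 0.1653, 0.0361]
tool_rot: [-1.706, -2.637, 0.001]
contact_force: [0.5, -0.5, -0.2]
opening: 0.0234
grip_force: 0.0
```

Emit:
jog_arm --deltas '[[0.45,[0,0,-0.004],[0,0,0]],[0.45,[0,0,-0.008],[0,0,0]],[0.45,[0,0,-0.008],[0,0,0]]]'

```text
t: 8.87
tool_pos: [0.5907, 0.1654, 0.0334]
tool_rot: [1.706, 2.637, 0.0]
contact_force: [1.0, 0.4, 0.3]
opening: 0.0236
grip_force: 0.0
```

Still no contact, and the picture geometry puts the tips about 34 mm behind the TCP. A tool height near 0.040 should therefore engage the lug. I'll lift, go back over the lug, and push again lower.

Emit:
jog_arm --deltas '[[0.45,[0,0,0.08],[0,0,0]],[0.45,[0,0,0.16],[0,0,0]],[0.45,[0,0,0.25],[0,0,0]],[0.45,[0,0,0.25],[0,0,0.04]],[0.45,[0.002,0.03,0.25],[0,0,0.08]],[0.45,[0.005,0.06,0.25],[0,0,0.12]],[0.45,[0.01,0.1,0.25],[0,0,0.16]],[0.45,[0.015,0.14,0.25],[0,0,0.2]],[0.45,[0.02,0.18,0.25],[0,0,0.24]],[0.45,[0.021,0.2165,0.25],[0,0,0.28]],[0.45,[0.021,0.2165,0.25],[0,0,0.32]],[0.45,[0.021,0.2165,0.25],[0,0,0.34]]]'

```text
t: 9.87
tool_pos: [0.5987, 0.2529, 0.133]
tool_rot: [-0.116, -3.139, 0.0]
contact_force: [-0.5, -0.4, 0.3]
opening: 0.0232
grip_force: 0.0
```

Emit:
jog_arm --deltas '[[0.45,[0,0,0],[0,0,0.039]],[0.45,[0,0,0],[0,0,0.078]],[0.45,[0,0,0],[0,0,0.117]],[0.45,[0,0,0],[0,0,0.156]],[0.45,[0,0,0],[0,0,0.195]],[0.45,[0,0,0],[0,0,0.234]],[0.45,[0,0,0],[0,0,0.273]],[0.45,[0,0,0],[0,0,0.312]],[0.45,[0,0,0],[0,0,0.3265]],[0.45,[0,0,0],[0,0,0.3265]],[0.45,[0,0,0],[0,0,0.3265]]]'

```text
t: 10.78
tool_pos: [0.5988, 0.2519, 0.1331]
tool_rot: [1.428, -2.798, -0.0]
contact_force: [-0.3, -0.1, 0.1]
opening: 0.0235
grip_force: 0.0
```

Emit:
jog_arm --deltas '[[0.45,[0,0,-0.05],[0,0,0]],[0.45,[0,0,-0.1],[0,0,0]],[0.45,[0,0,-0.14],[0,0,0]],[0.45,[0,0,-0.17],[0,0,0]],[0.45,[0,0,-0.185],[0,0,0]],[0.45,[0,0,-0.185],[0,0,0]]]'

```text
t: 11.28
tool_pos: [0.5977, 0.2516, 0.0574]
tool_rot: [1.428, -2.795, -0.001]
contact_force: [0.2, 1.2, 0.1]
opening: 0.0236
grip_force: 0.0
```

Emit:
jog_arm --deltas '[[0.45,[0,0,-0.015],[0,0,0]],[0.45,[0,0,-0.03],[0,0,0]],[0.45,[0,0,-0.045],[0,0,0]],[0.45,[0,0,-0.045],[0,0,0]],[0.45,[0,0,-0.045],[0,0,0]]]'

```text
t: 11.7
tool_pos: [0.5986, 0.2519, 0.041]
tool_rot: [1.43, -2.797, -0.0]
contact_force: [0.0, 0.1, -0.1]
opening: 0.0233
grip_force: 0.0
```

Quick check that the lug is between the pads: close softly and read the opening.

Emit:
jog_arm --deltas '[[0.8,[0,0,0],[0,0,0]],[0.8,[0,0,0],[0,0,0]],[0.8,[0,0,0],[0,0,0]],[0.8,[0,0,0],[0,0,0]]]' --squeeze 20

```text
t: 12.03
tool_pos: [0.5992, 0.252, 0.0417]
tool_rot: [-1.43, 2.796, -0.0]
contact_force: [0.3, -0.4, 0.0]
opening: 0.0116
grip_force: 23.4
```

The pads hold the 12 mm lug. I'll reopen and push it round the arc.

Emit:
jog_arm --deltas '[[0.5,[0,0,0],[0,0,0]],[0.5,[0,0,0],[0,0,0]],[0.5,[0.0085,-0.007,0],[0,0,-0.028]],[0.5,[0.0165,-0.0145,0],[0,0,-0.0555]],[0.5,[0.0235,-0.0225,0],[0,0,-0.083]],[0.5,[0.03,-0.031,0],[0,0,-0.111]],[0.5,[0.036,-0.0405,0],[0,0,-0.139]],[0.5,[0.0405,-0.0505,0],[0,0,-0.1665]],[0.5,[0.0445,-0.0605,0],[0,0,-0.1945]],[0.5,[0.048,-0.071,0],[0,0,-0.222]],[0.5,[0.05,-0.0815,0],[0,0,-0.25]]]'

```text
t: 12.95
tool_pos: [0.6184, 0.2207, 0.0414]
tool_rot: [0.244, -3.131, -0.005]
contact_force: [-2.4, 4.0, 0.1]
opening: 0.0215
grip_force: 2.3
```

Emit:
jog_arm --deltas '[[0.5,[0.001,-0.011,0],[0,0,-0.028]],[0.5,[0.0015,-0.0215,0],[0,0,-0.0555]],[0.5,[0.001,-0.0325,0],[0,0,-0.083]],[0.5,[-0.001,-0.0435,0],[0,0,-0.111]],[0.5,[-0.0035,-0.054,0],[0,0,-0.139]],[0.5,[-0.007,-0.0645,0],[0,0,-0.1665]],[0.5,[-0.011,-0.0745,0],[0,0,-0.1945]],[0.5,[-0.0165,-0.084,0],[0,0,-0.222]],[0.5,[-0.0225,-0.093,0],[0,0,-0.25]],[0.5,[-0.0225,-0.093,0],[0,0,-0.25]]]'

```text
t: 13.78
tool_pos: [0.6096, 0.1817, 0.0413]
tool_rot: [-0.969, -2.988, 0.0]
contact_force: [0.3, -0.4, -0.4]
opening: 0.0215
grip_force: 0.0
```

Emit:
jog_arm --deltas '[[0.5,[-0.007,-0.0085,0],[0,0,-0.028]],[0.5,[-0.0145,-0.0165,0],[0,0,-0.0555]],[0.5,[-0.0225,-0.0235,0],[0,0,-0.083]],[0.5,[-0.031,-0.03,0],[0,0,-0.111]],[0.5,[-0.0405,-0.036,0],[0,0,-0.139]],[0.5,[-0.0505,-0.0405,0],[0,0,-0.1665]],[0.5,[-0.0505,-0.0405,0],[0,0,-0.1665]],[0.5,[-0.0505,-0.0405,0],[0,0,-0.1665]]]'

```text
t: 14.45
tool_pos: [0.5898, 0.1661, 0.0414]
tool_rot: [1.702, 2.641, 0.0]
contact_force: [-0.5, 0.5, -0.2]
opening: 0.0214
grip_force: 0.0
```

```bash
python3 - <<'E'
from m import *
im=snap('wrist','w4.png');o=ctrl.get_obs();print(o['t'],o['tool_pos'],o['contact_force'],o['wrist_torque'])
M=masks(im);vu=np.argwhere(M['gold']&(np.arange(480)[:,None]<260));print('gold',vu.mean(0),len(vu))
P=near('wrist',M['blue']|M['white'],np.array([.5695,.2115]),.065,.098);d=P[:,:2]-[.5695,.2115];r=np.hypot(*d.T);k=(r>.038)
a=np.degrees(np.arctan2(d[k,1],d[k,0]));print(np.histogram(a,bins=np.arange(-180,181,15)))
E
```

```text
14.5 [0.58993815 0.16610659 0.04146813] [ 0.56993931 -0.10723498  0.16365168] [-0.0352467  -0.06431694  0.00552823]
gold [228.45368261 308.1564161 ] 2634
(array([   0,   27,  365, 1286,  432,  743,   68, 1642,  601,  587,  706,
        596,  352,  573,  443,  549,  511,  419,    0,    0,    0,    0,
          0,    0]), array([-180, -165, -150, -135, -120, -105,  -90,  -75,  -60,  -45,  -30,
        -15,    0,   15,   30,   45,   60,   75,   90,  105,  120,  135,
        150,  165,  180]))
```

Now lift and measure the lug's azimuth numerically.

Emit:
jog_arm --deltas '[[0.5,[0,0,0.06],[0,0,0]],[0.5,[0,0,0.14],[0,0,0]],[0.5,[0,0,0.24],[0,0,0]],[0.5,[0,0,0.33],[0,0,0]],[0.5,[0,0,0.33],[0,0,0]],[0.5,[0,0,0.33],[0,0,0]],[0.5,[0,0,0.33],[0,0,0]]]'

```text
t: 15.08
tool_pos: [0.5897, 0.1661, 0.1732]
tool_rot: [1.704, 2.639, 0.0]
contact_force: [0.0, -0.7, -0.7]
opening: 0.0214
grip_force: 0.0
```

```bash
python3 - <<'E'
from m import *
im=snap('wrist','w5.png');o=ctrl.get_obs();print(o['t'],o['tool_pos'])
M=masks(im);C=np.array([.5695,.2115])
P=near('wrist',M['blue'],C,.068,.098);d=P[:,:2]-C;r=np.hypot(*d.T);k=(r>.042)
a=np.degrees(np.arctan2(d[k,1],d[k,0]));print(np.histogram(a,bins=np.arange(-180,181,15))[0],np.median(a),len(a))
E
```

```text
15.1333 [0.588947   0.16590312 0.17177298]
[  0   0   0   0   0   0   0 185  54   0   0   0   0   0   0   0   0   0
   0   0   0   0   0   0] -67.20036791936946 239
```

Collar lug is at azimuth −67°, against −66° expected for 6, so it has clicked in. On to the valve.

Emit:
jog_arm --deltas '[[0.4,[-0.025,-0.07,0],[0,0,-0.039]],[0.4,[-0.05,-0.14,0],[0,0,-0.078]],[0.4,[-0.075,-0.215,0],[0,0,-0.117]],[0.4,[-0.1,-0.285,0],[0,0,-0.156]],[0.4,[-0.125,-0.355,0],[0,0,-0.195]],[0.4,[-0.15,-0.43,0],[0,0,-0.234]],[0.4,[-0.175,-0.5,0],[0,0,-0.273]],[0.4,[-0.2,-0.57,0],[0,0,-0.312]],[0.4,[-0.225,-0.64,0],[0,0,-0.351]],[0.4,[-0.25,-0.71,0],[0,0,-0.39]],[0.4,[-0.275,-0.785,0],[0,0,-0.429]],[0.4,[-0.3025,-0.856,0],[0,0,-0.468]]]'

```text
t: 16.13
tool_pos: [0.467, -0.1772, 0.1709]
tool_rot: [-3.034, -0.803, 0.004]
contact_force: [0.5, 0.5, 0.1]
opening: 0.0254
grip_force: 0.0
```

Emit:
jog_arm --deltas '[[0.4,[0,0,0],[0,0,-0.039]],[0.4,[0,0,0],[0,0,-0.078]],[0.4,[0,0,0],[0,0,-0.117]],[0.4,[0,0,0],[0,0,-0.121]],[0.4,[0,0,0],[0,0,-0.121]],[0.4,[0,0,0],[0,0,-0.121]],[0.4,[0,0,0],[0,0,-0.121]]]'

```text
t: 16.72
tool_pos: [0.4684, -0.1761, 0.1726]
tool_rot: [-3.133, -0.228, 0.002]
contact_force: [-0.1, 0.9, -0.4]
opening: 0.0254
grip_force: 0.0
```

```bash
cat > v.py <<'E'
from m import *
import sys
im=snap('wrist',sys.argv[1]);o=ctrl.get_obs();print(o['t'],o['tool_pos'],o['tool_rot'],o['contact_force'])
M=masks(im);C0=np.array([.557,-.163])
def fit(P):
    (x,y),(w,h),_=cv2.minAreaRect((P[:,:2]*1e3).astype(np.float32)); return np.array([x,y])/1e3,(w,h)
G,gs=fit(near('wrist',M['green'],C0,.085,.067)); Wp=near('wrist',M['white'],C0,.085,.067)
R=near('wrist',M['red'],C0,.15,.088)
print('green',G,gs,'az',np.degrees(np.arctan2(*(G-C0)[::-1])),np.hypot(*(G-C0)))
m=R[:,:2].mean(0);u=np.linalg.svd(R[:,:2]-m,full_matrices=False)[2][0];print('red',m,len(R),'az from pivot',np.degrees(np.arctan2(*(m-C0)[::-1])),'axis',np.degrees(np.arctan2(u[1],u[0])),'len',np.ptp((R[:,:2]-m)@u))
n,l,st,ce=cv2.connectedComponentsWithStats(M['white'].astype(np.uint8))
for i in range(1,n):
    if st[i,4]>150:
        q=cast('wrist',[ce[i]],.067)[0,:2];
        if np.hypot(*(q-C0))<.09: print('white',ce[i],st[i,4],q,np.degrees(np.arctan2(*(q-C0)[::-1])),np.hypot(*(q-C0)))
E
python3 v.py w6.png
```

```text
16.7667 [ 0.46854074 -0.1761761   0.17282818] [-3.13294727e+00 -2.26909529e-01  1.07603841e-03] [0.49557445 0.84737309 0.28686368]
green [ 0.51114258 -0.13545885] (23.3372859954834, 44.36307144165039) az 149.01172061452542 0.05349222604325747
red [ 0.47479865 -0.17407189] 1919 az from pivot -172.32886696572152 axis -170.46970130326312 len 0.07313870398251426
white [322.0564056  187.89580772] 209075 [ 0.49707257 -0.17508814] -168.59572426749259 0.06113443998044517
```

View pics/w6.png

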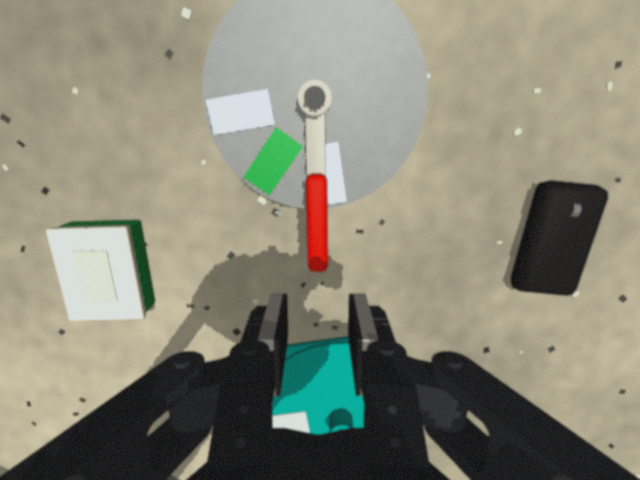

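The wrist view shows the lever grip from (317,175) to (317,270), the green mark at (273,161), the white open mark at (240,112) and the hub at (315,98), with no obstacles in the swing area. I'll refine the pivot and the angles from these.

```bash
python3 - <<'E'
from h import *
from scipy.optimize import least_squares
P=cast('wrist',[(203,85),(428,85),(315,208),(225,30),(213,137),(411,150),(370,197),(250,192),(407,30)],.066)[:,:2]
s=least_squares(lambda s:np.hypot(*(P-s[:2]).T)-s[2],[.557,-.163,.08]);print('plate',s.x,(s.fun*1e3).round(1))
c=s.x[:2]
q=cast('wrist',[(273,161),(240,112)],.067)[:,:2]
for x,n in((q[0],135),(q[1],90)):print(x,np.hypot(*(x-c)),'yaw',np.degrees(np.arctan2(*(x-c)[::-1]))-n)
h=cast('wrist',[(315,98)]*2,[.088,.095])[:,:2];print('hub',h)
r=cast('wrist',[(317,175),(318,270),(317,222)],.085)[:,:2]
for x in r:print(x,np.hypot(*(x-c)),np.degrees(np.arctan2(*(x-c)[::-1])))
E
```

```text
plate [ 0.5556158  -0.16132816  0.07852689] [ 1.3  1.9 -2.7 -1.7 -0.3 -0.8  0.7  2.1 -0.6]
[ 0.51172059 -0.13597171] 0.050692596818159505 yaw 14.98674572107771
[ 0.54265401 -0.10886966] 0.0540361262848773 yaw 13.87903121935048
hub [[ 0.55873688 -0.16097515]
 [ 0.55841623 -0.16107715]]
[ 0.5087618  -0.16955305] 0.04757043994686976 -170.0435817837277
[ 0.43729805 -0.18070964] 0.11989467645125743 -170.69707663703875
[ 0.47479896 -0.17448799] 0.0818812765731225 -170.7514061009017
```

Emit:
jog_arm --deltas '[[0.4,[0.013,0.002,-0.06],[0,0,0.006]],[0.4,[0.013,0.002,-0.12],[0,0,0.006]],[0.4,[0.013,0.002,-0.18],[0,0,0.006]],[0.4,[0.013,0.002,-0.22],[0,0,0.006]],[0.4,[0.013,0.002,-0.25],[0,0,0.006]],[0.4,[0.013,0.002,-0.25],[0,0,0.006]]]'

```text
t: 17.27
tool_pos: [0.4719, -0.1745, 0.0702]
tool_rot: [-3.128, -0.255, 0.007]
contact_force: [0.6, 0.5, 0.3]
opening: 0.0255
grip_force: 0.0
```

Emit:
jog_arm --deltas '[[0.4,[0,0,-0.025],[0,0,0]],[0.4,[0,0,-0.05],[0,0,0]],[0.4,[0,0,-0.075],[0,0,0]],[0.4,[0,0,-0.075],[0,0,0]],[0.9,[0,0,-0.075],[0,0,0]],[0.9,[0,0,-0.075],[0,0,0]],[0.9,[0,0,-0.075],[0,0,0]],[0.9,[0,0,-0.075],[0,0,0]]]' --squeeze 20

```text
t: 17.93
tool_pos: [0.4733, -0.1753, 0.0427]
tool_rot: [-3.131, -0.254, 0.002]
contact_force: [-0.7, 1.4, -6.1]
opening: 0.015
grip_force: 24.1
```

```bash
python3 - <<'E'
from h import *
o=ctrl.get_obs();print(o['tool_pos'],o['tool_rot'],o['contact_force'],o['opening'],o['grip_force'])
e=lambda a:np.array([np.cos(np.radians(a)),np.sin(np.radians(a))])
for d in range(4,40,4): print(d,np.round(.085*(e(189.5-d)-e(189.5))/.4,4),round(-d/180,4))
E
```

```text
[ 0.47332115 -0.17525636  0.0427107 ] [-3.13059964e+00 -2.53991529e-01  1.59710467e-03] [-0.69946553  1.3958452  -6.10023693] 0.014963868667143675 24.081162214279175
4 [-0.0019  0.0147] -0.0222
8 [-0.0028  0.0295] -0.0444
12 [-0.0027  0.0443] -0.0667
16 [-0.0015  0.0591] -0.0889
20 [0.0006 0.0738] -0.1111
24 [0.0039 0.0883] -0.1333
28 [0.0081 0.1025] -0.1556
32 [0.0133 0.1164] -0.1778
36 [0.0194 0.1299] -0.2
```

Emit:
jog_arm --deltas '[[0.55,[0,0,0],[0,0,0]],[0.55,[-0.002,0.0145,0],[0,0,-0.022]],[0.55,[-0.003,0.0295,0],[0,0,-0.0445]],[0.55,[-0.0025,0.0445,0],[0,0,-0.0665]],[0.55,[-0.0015,0.059,0],[0,0,-0.089]],[0.55,[0.0005,0.074,0],[0,0,-0.111]],[0.55,[0.004,0.0885,0],[0,0,-0.133]],[0.55,[0.008,0.1025,0],[0,0,-0.1555]],[0.55,[0.0135,0.1165,0],[0,0,-0.178]],[0.55,[0.0195,0.13,0],[0,0,-0.2]],[0.55,[0.0195,0.13,0],[0,0,-0.2]],[0.55,[0.0195,0.13,0],[0,0,-0.2]]]'

```text
t: 18.93
tool_pos: [0.4828, -0.124, 0.0445]
tool_rot: [3.057, -0.723, 0.004]
contact_force: [-0.9, -0.2, 0.0]
opening: 0.0187
grip_force: 0.0
```

Emit:
jog_arm --deltas '[[0.4,[0,0,0],[0,0,0]],[0.4,[0,0,0],[0,0,0]],[0.4,[0,0,0.05],[0,0,0]],[0.4,[0,0,0.13],[0,0,0]],[0.4,[0,0,0.22],[0,0,0]],[0.4,[0,0,0.32],[0,0,0]],[0.4,[0,0,0.32],[0,0,0]],[0.4,[0,0,0.32],[0,0,0]],[0.4,[0,0,0.32],[0,0,0]]]'

```text
t: 19.68
tool_pos: [0.4816, -0.1238, 0.1713]
tool_rot: [3.056, -0.726, 0.001]
contact_force: [-0.1, -0.2, 0.3]
opening: 0.026
grip_force: 0.0
```

```bash
python3 v.py w7.png; python3 - <<'E'
from m import *
im=cv2.imread('pics/w7.png')[:,:,::-1].copy();M=masks(im)
for k in('green','red'):
    n,l,st,ce=cv2.connectedComponentsWithStats(M[k].astype(np.uint8))
    for i in range(1,n):
        if st[i,4]>60: print(k,ce[i].round(1),st[i])
g=cv2.cvtColor(im,cv2.COLOR_RGB2GRAY);print(proj('wrist',[[.5575,-.1615,.066],[.5575,-.1615,.09]]))
E
```

```text
19.7333 [ 0.48095095 -0.1234943   0.17002233] [-3.05608539e+00  7.26452630e-01  3.00044708e-03] [ 0.00974798 -0.00619168  0.36009591]
green [ 0.51020151 -0.13510423] (23.006975173950195, 43.26938247680664) az 149.20156570228232 0.05448185681688566
red [ 0.48087575 -0.1236634 ] 1880 az from pivot 152.67269822858913 axis 154.6551488531937 len 0.0727029778386763
white [319.07783885 179.94291893] 177572 [ 0.51143805 -0.13972408] 152.93918007689055 0.05116306858820466
green [302.4 183.6] [299 155   9  58 446]
green [328.5 168.9] [327 155   4  34  96]
green [226.9 315.8] [191 302  60  37 302]
green [288.1 359.8] [284 353   8  15  76]
red [318.3 231.6] [ 308  183   22   97 1880]
red [580.1 429.7] [554 407  60  54 823]
[[317.37209114 107.8339598 ]
 [317.32058114 106.95459369]]
```

Lever is about 2.7° short of the green centre: green is visible 9 px on the left and 4 px on the right. I'll straddle it again, shift by that much, close softly to centre it, then release.

Emit:
jog_arm --deltas '[[0.4,[0,0,-0.08],[0,0,0]],[0.4,[0,0,-0.16],[0,0,0]],[0.4,[0,0,-0.22],[0,0,0]],[0.4,[0,0,-0.27],[0,0,0]],[0.4,[0,0,-0.3],[0,0,0]],[0.4,[0,0,-0.315],[0,0,0]],[0.4,[0.003,0.004,-0.315],[0,0,-0.0075]],[0.4,[0.0055,0.008,-0.315],[0,0,-0.015]],[0.4,[0.0055,0.008,-0.315],[0,0,-0.015]],[0.4,[0.0055,0.008,-0.315],[0,0,-0.015]]]'

```text
t: 20.57
tool_pos: [0.4843, -0.1206, 0.0457]
tool_rot: [3.039, -0.797, 0.001]
contact_force: [-0.0, 0.4, -0.4]
opening: 0.0258
grip_force: 0.0
```

Emit:
jog_arm --deltas '[[0.65,[0,0,0],[0,0,0]],[0.65,[0,0,0],[0,0,0]],[0.8,[0,0,0],[0,0,0]],[0.8,[0,0,0],[0,0,0]],[0.8,[0,0,0],[0,0,0]]]' --squeeze 20

```text
t: 20.98
tool_pos: [0.4842, -0.1205, 0.0458]
tool_rot: [-3.038, 0.798, -0.001]
contact_force: [-1.1, 0.5, 3.2]
opening: 0.0153
grip_force: 19.6
```

Emit:
jog_arm --deltas '[[0.4,[0,0,0],[0,0,0]],[0.4,[0,0,0],[0,0,0]],[0.4,[0,0,0],[0,0,0]],[0.4,[0,0,0.05],[0,0,0]],[0.4,[0,0,0.13],[0,0,0]],[0.4,[0,0,0.22],[0,0,0]],[0.4,[0,0,0.32],[0,0,0]],[0.4,[0,0,0.32],[0,0,0]],[0.4,[0,0,0.32],[0,0,0]],[0.4,[0,0,0.32],[0,0,0]]]'

```text
t: 21.82
tool_pos: [0.4837, -0.1204, 0.1729]
tool_rot: [-3.038, 0.799, 0.0]
contact_force: [-0.4, -0.0, -0.7]
opening: 0.0255
grip_force: 0.0
```

```bash
python3 v.py w8.png; python3 - <<'E'
from m import *
im=cv2.imread('pics/w8.png')[:,:,::-1].copy();M=masks(im)
n,l,st,ce=cv2.connectedComponentsWithStats(M['green'].astype(np.uint8))
for i in range(1,n):
    if st[i,4]>60: print(ce[i].round(1),st[i])
for r in(165,175,185,195,205):
    g=np.where(M['green'][r,200:440])[0]+200;d=np.where(M['red'][r,200:440])[0]+200
    print(r,g.min() if len(g) else 0,g.max() if len(g) else 0,(d.min(),d.max()) if len(d) else '',im[r,296:340].tolist() if r==175 else '')
E
```

```text
21.8667 [ 0.48304235 -0.12011055  0.17168985] [-3.03807928  0.79837063  0.00382121] [-0.51773558  0.22431291 -1.30257116]
green [ 0.5105575  -0.13525256] (23.171545028686523, 43.251129150390625) az 149.14346482190402 0.05410015243427933
red [ 0.48302433 -0.11970331] 1854 az from pivot 149.66029594990678 axis 151.63682255823153 len 0.07237982836508172
white [320.63899191 176.23751545] 171492 [ 0.51428419 -0.14002838] 151.72961920432508 0.048500882956382996
[303.9 179.7] [301 155   6  58 199]
[330.  181.6] [327 154   7  58 327]
[230.8 319.9] [202 304  52  40 220]
[294.3 354.4] [285 343  19  25 180]
[527.2 393.3] [511 387  27  19 287]
165 302 332  
175 302 332  [[161, 163, 158], [160, 163, 159], [162, 165, 161], [159, 163, 158], [151, 162, 151], [125, 165, 130], [91, 177, 106], [63, 180, 89], [58, 184, 86], [71, 187, 95], [105, 183, 112], [155, 179, 144], [192, 195, 173], [207, 206, 189], [206, 203, 186], [205, 201, 184], [205, 201, 185], [203, 201, 183], [204, 199, 183], [205, 200, 186], [206, 202, 186], [206, 201, 186], [208, 205, 189], [208, 205, 189], [208, 206, 188], [210, 209, 191], [211, 206, 192], [210, 207, 188], [203, 201, 184], [178, 185, 162], [126, 169, 122], [76, 172, 92], [59, 182, 88], [59, 184, 86], [56, 184, 85], [63, 186, 91], [75, 180, 95], [106, 169, 115], [138, 160, 139], [155, 160, 154], [160, 164, 158], [159, 163, 157], [163, 165, 160], [161, 164, 158]]
185 303 332 (np.int64(309), np.int64(324)) 
195 303 333 (np.int64(308), np.int64(326)) 
205 304 333 (np.int64(308), np.int64(326))
```

Lever is now centred on the green mark: lever az 150.7°, green az 150.8°. Last, I'll check the collar from the top camera and hand in.

```bash
python3 - <<'E'
from m import *
im=snap('top','t3.png');M=masks(im);C=np.array([.5695,.2105])
P=near('top',M['blue'],C,.068,.098);d=P[:,:2]-C;r=np.hypot(*d.T);k=r>.042
a=np.degrees(np.arctan2(d[k,1],d[k,0]));print(a.round(),np.median(a))
if len(a) and abs(np.median(a)+66)<10: print(ctrl.finish_job())
E
```

```text
[-71. -72. -73. -73. -74. -73. -74. -75. -75. -76. -76. -77.] -73.96221300153448
the job is handed in; nothing more can be done
None
```

I set the collar to 6 with the valve still closed, then swung the red lever to half open, centred over the green mark, and handed the job in at about 22 s. My close-up wrist measurements put the collar about 1° from 6 and the lever within about 1° of the mark. A coarser last check from the top camera read the collar about 8° past 6, still nearest to 6. I never moved the arm down near the keypad, mouse, slide box or oil jar, though I took no final measurement of them.

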